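Fill the bottle rack and show the odd bottle's underside to the camera

ROBOT

A 6-joint arm with a two-finger parallel gripper is mounted at the origin on a cart in front of the work surface, level with it; the furniture and walls round the work are solid. World frame = base frame: x ahead of the robot, y to its left, z up, the work surface at z = 0. Lengths are in mm, angles in rad, forces in N, time in s.
With the tool pointing down it reaches from about 400 to 925 mm from the base axis. Payload 12.5 kg.
Tool frame: the origin (TCP) lies midway between the tips of the shut fingers; the grasp point (between the pads) lies 19 mm behind it; z points along the fingers, y is the line along which they close (so a half turn about z gives the same grasp; the last joint's range is limited). The gripper opens to 95 mm and grips with 3 to 60 N. Pads are 20 mm wide; open, the fingers measure 119 mm over their backs; the gripper's body (75 mm by 180 mm) begins 59 mm behind the grasp point.
Start: joints at [1.067, 0.491, 1.559, -0, 1.092, -0.106], TCP at [242.105, 576.222, 214.661] pointing down, gripper open.
Joint ranges: [-3.1, 3.1], [-0.84, 2.19], [0.05, 2.79], [-1.13, 4.28], [0.06, 2.93], [-2.69, 2.69]. Speed limits (rad/s): [2.22, 2.22, 2.79, 3.14, 3.14, 3.14].

INTERFACE

Orientations are given as [roll, pitch, yaw] about the fixed x, y, z axes, in that order (R = Rz(yaw) Ry(pitch) Rx(roll)).
In Python, from cell import * gives the robot as it stands.
- The arm moves only by the tool servo_tool, never from a script. Its argument "moves" is one flat list of numbers, 5 for each row, row after row: the shift along the world's x, y, z as a fraction of full scale, then the turn about the world's z as a fraction of full scale, then the opening, from 0 (shut) to 1 (fully open). A call has 1 to 12 rows; each row is the pose to reach, as a shift and turn from the pose commanded when the call began, turning the shorter way round; what a row does not reach only later rows make up. Full scale, the value 1, is 400 mm for a shift and 180 degrees for a turn. A row lasts 1/12 s, in which the tool goes at most 41.7 mm and 7.16 degrees, less where a joint would pass 70% of its speed; a pose out of reach is approached as far as the arm can. A call with a number of a shift or a turn outside -1 to 1 is refused whole. A call with a gripper value outside its range is refused whole. The fingers move at their own pace and stop on an object; the grip force is fixed at half the most. Time passes only in rows, so rows that repeat a pose let the fingers close. It gives the time, the measured TCP pose, the force, the opening and the grip force at its end, in the units of the state.
- state(): the state, without advancing time (a new reading comes with each control period).
- read_camera(name): name is "scene" or "top"; returns (picture, depth): 420x560x3 uint8, blue, green, red; 420x560 float32, mm along the optical axis (not along the pixel's ray), 0 where there is no reading.
- get_calibration(name): a dict with "K" (3x3 intrinsics, pixels), "R" (3x3) and "t" (3): a world point X has camera coordinates R X + t. Camera axes: x right, y down, z forward; pixel columns grow to the right and rows downward; lengths in mm; the calibration is good to about 2 mm. A picture is of the moment at which its call begins. get_calibration takes no time and is no camera call.
- job_done(): hands the job in; it is judged then, once.
The state is a dict: "t": time; "joints": joint angles; "qvel": joint speeds; "tau": joint torques, N m; "eef_pos": TCP position; "tcp_rot": TCP orientation; "ft_force": force on the tool from outside, world axes, zero at the start; "moment": the same for the moment, N m; "opening": opening from 0.0 (shut) to 1.0 (fully open); "grip_force": force on a finger pad.
Only numpy, scipy, OpenCV 4.12 (cv2) and the standard library are available. Lean on these libraries where they do the work, as an engineer would, in place of code of your own. Each camera call takes 0.05 s, during which the arm holds its last target. There are 200 camera calls.

TASK

First put the two spare screw-cap bottles that stand on the table to the right of the rack upright into the two empty cells of the bottle rack, fully home, and let go of them. Then take the odd bottle, the one with the pointed nozzle, out of its cell and hold it in the air in front of the tilted inspection camera, its underside facing the lens squarely, centred on the lens and 100 mm from it; finish while still holding it there. Leave the fourth bottle in its cell, do not touch the camera, and leave the tape roll, cup and swab jar where they are.

Things in the scene. Friction and masses are not known exactly. Their poses are not given: they have to be found in the camera images.
- cell_a: square grey plastic cell, 58 x 58 mm, 34 mm high, with one round upright pocket in the middle: 43.5 mm across, 24 mm deep, open at the top. Origin: centre of its underside, z up, x across the rack; the pocket's floor is 10 mm and its mouth 34 mm above the origin. Fixed. Whether it holds a bottle differs: two of the four cells are empty at the start
- cell_b: square grey plastic cell, 58 x 58 mm, 34 mm high, with one round upright pocket in the middle: 43.5 mm across, 24 mm deep, open at the top. Origin: centre of its underside, z up, x across the rack; the pocket's floor is 10 mm and its mouth 34 mm above the origin. Fixed. Whether it holds a bottle differs: two of the four cells are empty at the start
- cell_c: square grey plastic cell, 58 x 58 mm, 34 mm high, with one round upright pocket in the middle: 43.5 mm across, 24 mm deep, open at the top. Origin: centre of its underside, z up, x across the rack; the pocket's floor is 10 mm and its mouth 34 mm above the origin. Fixed. Whether it holds a bottle differs: two of the four cells are empty at the start
- cell_d: square grey plastic cell, 58 x 58 mm, 34 mm high, with one round upright pocket in the middle: 43.5 mm across, 24 mm deep, open at the top. Origin: centre of its underside, z up, x across the rack; the pocket's floor is 10 mm and its mouth 34 mm above the origin. Fixed. Whether it holds a bottle differs: two of the four cells are empty at the start
- rack: aluminium base of the rack, 70 x 256 mm and 6 mm thick with low end stops, on which the four cells stand side by side in a row at 60 mm spacing along its y axis. Origin: centre of its underside on the table; x across the row. Fixed
- capped_bottle_1: loose white plastic bottle with a flat-topped screw cap, 78 mm tall; round body 37 mm across up to 60 mm height, cap 21 mm across above; about 55 g. Origin: centre of its underside, z up along its axis. Three are alike: one starts in a cell, two are the spares, right of the rack (smaller y). Bottles at the far left table edge are furnishings
- capped_bottle_2: loose white plastic bottle with a flat-topped screw cap, 78 mm tall; round body 37 mm across up to 60 mm height, cap 21 mm across above; about 55 g. Origin: centre of its underside, z up along its axis. Three are alike: one starts in a cell, two are the spares, right of the rack (smaller y). Bottles at the far left table edge are furnishings
- capped_bottle_3: loose white plastic bottle with a flat-topped screw cap, 78 mm tall; round body 37 mm across up to 60 mm height, cap 21 mm across above; about 55 g. Origin: centre of its underside, z up along its axis. Three are alike: one starts in a cell, two are the spares, right of the rack (smaller y). Bottles at the far left table edge are furnishings
- nozzle_bottle: the odd bottle: loose plastic bottle with a pointed nozzle, 95 mm tall; round body 39 mm across up to 65 mm height, then neck and collar 21 mm across to 83 mm, nozzle 10 mm across to the tip; about 65 g. Origin: centre of its underside, z up along its axis. It stands in one of the cells at the start
- camera: foot of the inspection camera, steel plate 100 x 86 mm with two upright cheeks to 80 mm height and a pivot knob on each outside, 76 mm wide over all; whole camera 100 mm tall. Origin: centre of the camera on the table; it faces its own -x side. Fixed
- camera_head: black round camera head between the cheeks, 54 mm across, 50 mm long, with a lens 24 mm across in a ring of small lights. Origin: centre of the lens face, 85 mm above the table. Its z axis is the way the lens looks: up, and leaning 0.52 rad (30 degrees) from vertical toward the camera's -x side, roughly toward the robot. Fixed
- view_point (a point): point in the air 100 mm in front of the lens on its axis; axes as those of camera_head (z = the way the lens looks). The centre of the odd bottle's underside belongs here with the bottle's own z axis along this z (nozzle away from the lens); the bottle's turn about its own axis is free
- tape_roll: loose bystander, not part of the job; origin: centre of its underside; black roll of tape lying flat, 55 mm across, 19 mm high
- cup: loose bystander, not part of the job; origin: centre of its underside; small white cup, 61 mm across, 48 mm high
- swab_jar: loose bystander, not part of the job; origin: centre of its underside; clear jar with cotton swabs standing in it, 56 mm across, 102 mm high over the swabs
Not all that is in view belongs to the job. What is shaped like the capped_bottle_2 but purple or red is not meant. Leave any yellow look-alike of the camera alone.

How it is judged (in metres and radians):
On the way:
1. both empty cells hold a spare, fully home and let go, while the odd bottle still stands in its own cell (((horizontal distance between capped_bottle_2 and cell_c below 0.006 m and z of capped_bottle_2 in the frame of cell_c between 0.006 and 0.014 m and angle between capped_bottle_2's own z axis and vertical below 0.12 rad) or (horizontal distance between capped_bottle_3 and cell_c below 0.006 m and z of capped_bottle_3 in the frame of cell_c between 0.006 and 0.014 m and angle between capped_bottle_3's own z axis and vertical below 0.12 rad)) and ((horizontal distance between capped_bottle_2 and cell_d below 0.006 m and z of capped_bottle_2 in the frame of cell_d between 0.006 and 0.014 m and angle between capped_bottle_2's own z axis and vertical below 0.12 rad) or (horizontal distance between capped_bottle_3 and cell_d below 0.006 m and z of capped_bottle_3 in the frame of cell_d between 0.006 and 0.014 m and angle between capped_bottle_3's own z axis and vertical below 0.12 rad)) and horizontal distance between capped_bottle_1 and cell_b below 0.006 m and z of capped_bottle_1 in the frame of cell_b between 0.006 and 0.014 m and angle between each of capped_bottle_1, nozzle_bottle's own z axis and vertical below 0.12 rad and contact force between the fingers and capped_bottle_1 below 0.05 N and contact force between the fingers and capped_bottle_2 below 0.05 N and contact force between the fingers and capped_bottle_3 below 0.05 N and horizontal distance between nozzle_bottle and cell_a below 0.006 m and z of nozzle_bottle in the frame of cell_a between 0.006 and 0.014 m), for 0.2 s.
At the end, for the whole second after the job is handed in: Every cell but the odd bottle's holds a screw-cap bottle: centred to 6 mm, home to 4 mm, upright to 0.12 rad, let go. The odd bottle is held still in the fingers (over 1 N), underside within 15 mm of the point 100 mm before the lens, axis within 0.15 rad of the lens axis, nozzle away from it (((horizontal distance between capped_bottle_2 and cell_c below 0.006 m and z of capped_bottle_2 in the frame of cell_c between 0.006 and 0.014 m and angle between capped_bottle_2's own z axis and vertical below 0.12 rad) or (horizontal distance between capped_bottle_3 and cell_c below 0.006 m and z of capped_bottle_3 in the frame of cell_c between 0.006 and 0.014 m and angle between capped_bottle_3's own z axis and vertical below 0.12 rad)) and ((horizontal distance between capped_bottle_2 and cell_d below 0.006 m and z of capped_bottle_2 in the frame of cell_d between 0.006 and 0.014 m and angle between capped_bottle_2's own z axis and vertical below 0.12 rad) or (horizontal distance between capped_bottle_3 and cell_d below 0.006 m and z of capped_bottle_3 in the frame of cell_d between 0.006 and 0.014 m and angle between capped_bottle_3's own z axis and vertical below 0.12 rad)) and horizontal distance between capped_bottle_1 and cell_b below 0.006 m and z of capped_bottle_1 in the frame of cell_b between 0.006 and 0.014 m and angle between capped_bottle_1's own z axis and vertical below 0.12 rad and contact force between the fingers and capped_bottle_1 below 0.05 N and contact force between the fingers and capped_bottle_2 below 0.05 N and contact force between the fingers and capped_bottle_3 below 0.05 N and distance between nozzle_bottle and view_point below 0.015 m and angle between the z axis of nozzle_bottle and the z axis of view_point, either way round below 0.15 rad and angle between nozzle_bottle's own z axis and vertical below 0.9 rad and height (world z) of nozzle_bottle above 0.12 m and contact force between the fingers and nozzle_bottle above 1 N and linear speed of nozzle_bottle below 0.02 m/s); the arm keeps its last pose, push and grip.
It fails at once if a bystander (tape roll, cup or swab jar) is moved by more than 20 mm (distance of any of tape_roll, cup, swab_jar from where it was at the start of the episode above 0.02 m).
It fails at once if the fourth bottle is taken from its cell (moved over 20 mm) (distance of capped_bottle_1 from where it was at the start of the episode above 0.02 m).
It fails at once if the camera is touched (contact force between camera and anything else above 1 N).
It also fails if it takes over 72 s, if anything falls off the work surface, if the arm or the gripper's body presses on something with over 40 N, if the wrist force passes 120 N, or if a joint passes its speed limit or range.

## Working session

There is one attempt and no reset: what is moved stays moved. The work goes in short steps, Python scripts to look and compute and a tool call to move; the robot and the scene stay as the last step left them, time stands still between calls to the robot, and variables do not carry over. Pictures are saved under pics/ and viewed, at most 10 in all, crops included, and the job is handed in when it is done.

Besides the shell and the picture viewer there is one more tool, called after ">>>" as name(argument=value, ...) on one line, values as JSON. servo_tool: Moves the arm, as the interface text tells. Its arguments: {"type":"object","properties":{"moves":{"type":"array"}},"required":["moves"]}

```bash
mkdir -p pics; ls
python3 - <<'E'
from cell import *
import cv2,numpy as np
print(state())
for n in("scene","top"):
    p,d=read_camera(n);cv2.imwrite(f"pics/{n}0.png",p);np.save(f"{n}0.npy",d)
    c=get_calibration(n);print(n,c,(-c["R"].T@c["t"]).round(0))
E
```

```text
pics
{'t': 0.0, 'joints': array([ 1.06739440e+00,  4.91531408e-01,  1.55942847e+00, -5.26737333e-06,
        1.09169989e+00, -1.05606659e-01]), 'qvel': array([-0.00088707, -0.00042639,  0.00086866, -0.00120093, -0.00108178,
        0.00014124]), 'tau': array([-1.97860652e-03, -6.12618971e+01, -2.58176547e+01,  6.93080225e-02,
        4.82662779e-02, -5.40854410e-05]), 'eef_pos': array([241.9871414 , 575.99871567, 214.08646196]), 'tcp_rot': array([-3.14053099e+00, -1.07839849e-04,  2.74379976e+00]), 'ft_force': array([-0.51520192, -0.6063718 , -0.21722923]), 'moment': array([-0.00183031, -0.0100145 ,  0.01818182]), 'grip_force': 0.0, 'opening': 1.0026232511515374}
scene {'K': array([[442.21379604,   0.        , 276.8383899 ],
       [  0.        , 442.21379604, 203.1031372 ],
       [  0.        ,   0.        ,   1.        ]]), 'R': array([[ 0.68104124, -0.73211443,  0.01383117],
       [-0.45214468, -0.43531011, -0.77850517],
       [ 0.57597571,  0.52394043, -0.62748578]]), 't': array([-420.14209774,  391.02167011,  841.53759427])} [ -22. -578.  838.]
top {'K': array([[415.2951019 ,   0.        , 273.63011298],
       [  0.        , 415.2951019 , 210.94752509],
       [  0.        ,   0.        ,   1.        ]]), 'R': array([[ 0.02047622, -0.99968079,  0.01480008],
       [-0.98215547, -0.02288092, -0.18667375],
       [ 0.1869528 , -0.01071361, -0.98231047]]), 't': array([ -24.65543631,  626.92239363, 1058.360205  ])} [4.180e+02 1.000e+00 1.157e+03]
```

View pics/scene0.png

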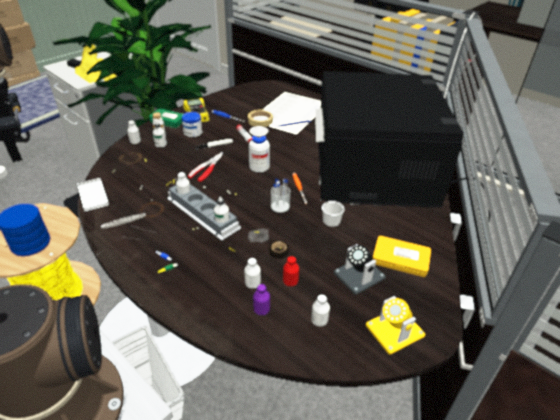

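View pics/top0.png

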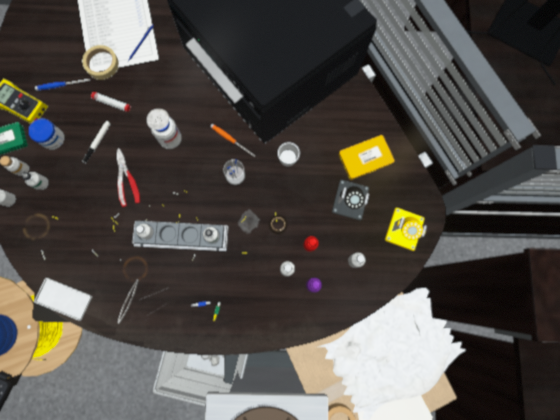

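The views show the rack (top px 133–228, 222–250) with bottles in both end cells and the middle two empty. The white spares are at top px (288,268) and (357,260), and the inspection camera is at (350,200). I'll enlarge the rack and camera next.

Run:
```python
import cv2,numpy as np
s=cv2.imread("pics/scene0.png");t=cv2.imread("pics/top0.png")
r=lambda i,x,y,w,h:cv2.resize(i[y:y+h,x:x+w],(400,300),interpolation=cv2.INTER_CUBIC)
cv2.imwrite("pics/crop1.png",np.vstack([np.hstack([r(s,160,165,100,75),r(t,130,195,100,75)]),np.hstack([r(s,320,235,80,60),r(t,320,170,80,60)])]))
```

```text
(no output)
```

View pics/crop1.png

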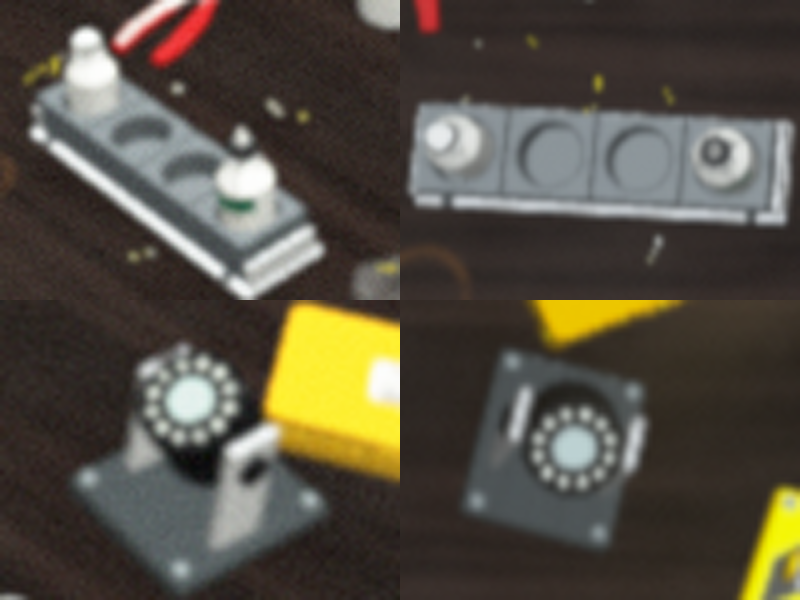

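```bash
cat > h.py <<'E'
import numpy as np,cv2
from cell import *
def cloud(n,d):
    c=get_calibration(n);K,R,t=c["K"],c["R"],c["t"]
    v,u=np.mgrid[:420,:560]
    P=np.stack([(u-K[0,2])/K[0,0]*d,(v-K[1,2])/K[1,1]*d,d],-1)
    return (P-t)@R
def ray(n,u,v,z):
    c=get_calibration(n);K,R,t=c["K"],c["R"],c["t"]
    o=-R.T@t;w=R.T@np.linalg.solve(K,[u,v,1]);return o+w*(z-o[2])/w[2]
def tri(us,ut):
    A=[];b=[]
    for n,(u,v) in(("scene",us),("top",ut)):
        c=get_calibration(n);P=c["K"]@np.c_[c["R"],c["t"]]
        for k,x in((0,u),(1,v)): r=x*P[2]-P[k];A.append(r[:3]/np.linalg.norm(r[:3]));b.append(-r[3]/np.linalg.norm(r[:3]))
    x,res,*_=np.linalg.lstsq(A,b,rcond=None);return x,res
def proj(n,X):
    c=get_calibration(n);p=c["K"]@(c["R"]@np.asarray(X,float)+c["t"]);return p[:2]/p[2]
E
python3 - <<'E'
from h import *
C={n:cloud(n,np.load(n+"0.npy")) for n in("scene","top")}
I={n:cv2.imread(f"pics/{n}0.png") for n in C}
rc=ray("top",180,236,40);print("rack~",rc.round(0))
for n in C:
    P=C[n];z=P[...,2]
    near=lambda x,y,r:(np.hypot(P[...,0]-x,P[...,1]-y)<r)
    tb=near(rc[0]-120,rc[1],40);print(n,"table z",np.median(z[tb]).round(1))
    m=near(*rc[:2],140)&(z>30)&(z<50)
    q=P[m];print(" racktop z",np.percentile(q[:,2],[10,50,90]).round(1),"rect",cv2.minAreaRect(q[:,:2].astype(np.float32)))
    for nm,px in(("L",(143,230)),("R",(212,233)),("s1",(288,268)),("s2",(357,260)),("camhead",(352,200)),("swab",(234,172)),("tape",(278,223)),("cup",(288,153)),("clear",(249,220))):
        x0=ray("top",*px,70 if nm not in("tape","clear") else 15)
        m=near(x0[0],x0[1],45)&(z>(46 if nm in"LR" else 5))
        q=P[m]
        if len(q)<5: print(" ",nm,x0.round(0),"none");continue
        zt=np.percentile(q[:,2],98);tp=q[q[:,2]>zt-6]
        print(" ",nm,"top",zt.round(0),"topc",tp.mean(0).round(0),"bbox",q.min(0).round(0),q.max(0).round(0))
E
```

```text
rack~ [556. 240.  40.]
scene table z -3.2
 racktop z [33.1 38.6 41.9] rect ((562.1798095703125, 247.5196533203125), (241.57359313964844, 62.96883773803711), 87.86463928222656)
  L top 94.0 topc [565. 334.  92.] bbox [547. 314.  46.] [582. 349.  96.]
  R top 104.0 topc [558. 155. 102.] bbox [537. 136.  46.] [574. 173. 112.]
  s1 top 78.0 topc [475. -49.  76.] bbox [456. -67.   5.] [491. -33.  79.]
  s2 top 78.0 topc [ 501. -237.   76.] bbox [ 483. -255.    6.] [ 517. -220.   81.]
  camhead top 95.0 topc [ 671. -227.   92.] bbox [ 620. -265.    5.] [ 695. -179.   98.]
  swab top 95.0 topc [736. 105.  93.] bbox [710.  74.   6.] [769. 134. 103.]
  tape top 21.0 topc [599. -22.  18.] bbox [571. -48.   5.] [627.   6.  22.]
  cup top 49.0 topc [799. -45.  46.] bbox [766. -78.   5.] [830. -17.  51.]
  clear [608.  57.  15.] none
top table z -0.3
 racktop z [36.2 39.6 42.6] rect ((563.7738647460938, 246.79603576660156), (239.40003967285156, 58.764122009277344), 88.23424530029297)
  L top 96.0 topc [568. 334.  94.] bbox [549. 315.  46.] [586. 352.  97.]
  R top 105.0 topc [560. 157. 102.] bbox [542. 137.  47.] [579. 174. 111.]
  s1 top 81.0 topc [477. -50.  78.] bbox [438. -87.   5.] [509. -10.  85.]
  s2 top 81.0 topc [ 504. -237.   79.] bbox [ 461. -273.    5.] [ 535. -195.   82.]
  camhead top 97.0 topc [ 674. -226.   94.] bbox [ 622. -264.    5.] [ 702. -177.  102.]
  swab top 96.0 topc [739. 103.  95.] bbox [711.  66.   5.] [770. 136. 104.]
  tape top 23.0 topc [601. -24.  20.] bbox [574. -52.   5.] [637.   2.  23.]
  cup top 52.0 topc [798. -49.  49.] bbox [759. -79.   5.] [827. -20.  54.]
  clear top 7.0 topc [607.  49.   6.] bbox [576.  20.   5.] [647.  96.   7.]
```

Measurements: rack top at z≈40. The capped bottle is in the left end cell at (566,334) and the nozzle bottle in the right end cell at (559,156). The spares are at (476,-49) and (502,-237). Both views agree to about 3 mm and the heights match the text, so I'll move to the first spare.

>>> servo_tool(moves=[0.29,-0.78,-0.1,-0.385,1,0.29,-0.78,-0.1,-0.385,1,0.29,-0.78,-0.1,-0.385,1,0.29,-0.78,-0.1,-0.385,1,0.29,-0.78,-0.1,-0.385,1,0.29,-0.78,-0.1,-0.385,1,0.29,-0.78,-0.1,-0.385,1,0.29,-0.78,-0.1,-0.385,1,0.29,-0.78,-0.1,-0.385,1,0.29,-0.78,-0.1,-0.385,1])

```text
t: 0.93
eef_pos: [358.8, 262.0, 174.4]
tcp_rot: [-3.141, 0.0, 1.523]
ft_force: [-0.6, -0.3, 1.1]
opening: 0.998
grip_force: 0.0
```

>>> servo_tool(moves=[0.295,-0.78,-0.1,0,0.7,0.295,-0.78,-0.1,0,0.7,0.295,-0.78,-0.1,0,0.7,0.295,-0.78,-0.1,0,0.7,0.295,-0.78,-0.1,0,0.7,0.295,-0.78,-0.1,0,0.7,0.295,-0.78,-0.1,0,0.7,0.295,-0.78,-0.1,0,0.7,0.295,-0.78,-0.1,0,0.7,0.295,-0.78,-0.1,0,0.7,0.295,-0.78,-0.1,0,0.7])

```text
t: 1.85
eef_pos: [475.6, -47.6, 134.4]
tcp_rot: [-3.141, -0.0, 1.533]
ft_force: [-0.5, 0.1, 0.5]
opening: 0.699
grip_force: 0.0
```

>>> servo_tool(moves=[0,-0.004,-0.08,0,0.7,0,-0.004,-0.16,0,0.7,0,-0.004,-0.22,0,0.7,0,-0.004,-0.264,0,0.7,0,-0.004,-0.264,0,0.7,0,-0.004,-0.264,0,0,0,-0.004,-0.264,0,0,0,-0.004,-0.264,0,0,0,-0.004,-0.264,0,0,0,-0.004,-0.264,0,0,0,-0.004,-0.264,0,0,0,-0.004,-0.264,0,0])

```text
t: 2.85
eef_pos: [476.5, -49.4, 29.8]
tcp_rot: [3.14, 0.0, 1.534]
ft_force: [-0.4, 1.0, 7.0]
opening: 0.383
grip_force: 30.0
```

>>> servo_tool(moves=[0,0,0.08,0,0,0,0,0.18,0,0,0,0,0.28,0,0,0.03,0.1,0.3,0,0,0.215,0.812,0.3,0,0,0.215,0.812,0.3,0,0,0.215,0.812,0.3,0,0,0.215,0.812,0.3,0,0,0.215,0.812,0.3,0,0,0.215,0.812,0.3,0,0,0.215,0.812,0.3,0,0,0.215,0.812,0.3,0,0])

```text
t: 3.85
eef_pos: [562.8, 281.0, 149.0]
tcp_rot: [3.14, -0.002, 1.538]
ft_force: [-0.9, -0.4, -1.1]
opening: 0.384
grip_force: 30.0
```

>>> servo_tool(moves=[0,0,0,0,0,0,0,0,0,0,0,0,0,0,0,0,0,-0.1,0,0,0,0,-0.15,0,0,0,0,-0.15,0,0,0,0,-0.15,0,0])

```text
t: 4.43
eef_pos: [562.0, 274.2, 89.0]
tcp_rot: [-3.14, 0.001, 1.533]
ft_force: [-0.2, -0.4, -0.5]
opening: 0.385
grip_force: 30.0
```

Run:
```python
from h import *
s=state();print(s["eef_pos"].round(1),s["tcp_rot"].round(3))
o=[]
for n in("scene","top"):
    p,d=read_camera(n);cv2.imwrite(f"pics/{n}1.png",p);np.save(f"{n}1.npy",d)
    u,v=proj(n,[562,246,60]).astype(int);o.append(cv2.resize(p[v-38:v+37,u-50:u+50],(400,300),interpolation=cv2.INTER_CUBIC));print(n,u-50,v-38)
cv2.imwrite("pics/crop2.png",np.hstack(o))
```

```text
[562.  274.2  89. ] [-3.140e+00  1.000e-03  1.533e+00]
scene 150 159
top 126 194
```

View pics/crop2.png

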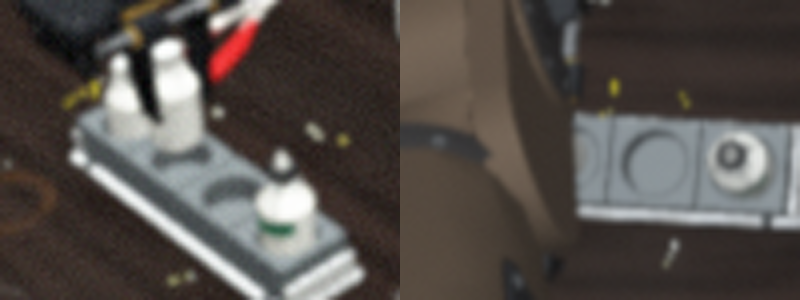

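The scene view shows the held bottle hanging over the second pocket from the left. The arm hides it in the top view. I'll fit circles to the bottle bodies in the scene depth for a relative check.

```bash
cat >> h.py <<'E'
from scipy.optimize import least_squares
def body(n,d,x,y,zlo,zhi,r=18.5):
    P=cloud(n,d);z=P[...,2]
    q=P[(z>zlo)&(z<zhi)&(np.hypot(P[...,0]-x,P[...,1]-y)<28)]
    s=least_squares(lambda p:np.hypot(q[:,0]-p[0],q[:,1]-p[1])-r,[x,y],loss="soft_l1");return s.x.round(1),len(q),np.abs(s.fun).mean().round(2)
def cap(n,d,x,y,zt,r=13):
    P=cloud(n,d);q=P[(abs(P[...,2]-zt)<4)&(np.hypot(P[...,0]-x,P[...,1]-y)<r)];return q.mean(0).round(1) if len(q) else None,len(q)
E
python3 - <<'E'
from h import *
for k in"01":
    d=np.load(f"scene{k}.npy");print("L",body("scene",d,566,334,48,70),"R",body("scene",d,559,155,48,75,19.5),cap("scene",d,566,334,94))
print("held",body("scene",d,562,275,65,78),body("scene",d,562,275,65,110))
print("capheld",[cap("scene",d,562,275,z) for z in(134,137,140)])
d=np.load("scene0.npy")
print("s1",body("scene",d,476,-49,10,55),"s2",body("scene",d,502,-237,10,55))
dt=np.load("top0.npy")
# pocket mouths: ray onto z=40 of dark/edge via depth: points below 36 in the pocket
for n in("scene","top"):
    P=cloud(n,np.load(n+"0.npy"))
    for x,y in((563.5,276),(561.5,216)):
        m=(np.hypot(P[...,0]-x,P[...,1]-y)<30)&(P[...,2]<34)&(P[...,2]>5);
        v,u=np.nonzero(m);X=np.array([ray(n,a,b,40) for a,b in zip(u,v)])
        X=X[np.hypot(X[:,0]-x,X[:,1]-y)<27]
        print(n,"pocket",len(X),cv2.minEnclosingCircle(X[:,:2].astype(np.float32)),np.median(P[m][:,2]))
E
```

```text
L (array([567.3, 337.8]), 93, np.float64(2.22)) R (array([560.5, 158.9]), 129, np.float64(1.77)) (array([565.1, 333.5,  92.6]), 24)
L (array([567.3, 336.3]), 60, np.float64(1.75)) R (array([560.5, 159.6]), 132, np.float64(1.86)) (array([560.4, 335.5,  92.5]), 11)
held (array([560.3, 276. ]), 50, np.float64(1.22)) (array([560.4, 276. ]), 204, np.float64(2.38))
capheld [(array([559.5, 273.8, 134.7]), 29), (array([560.1, 274.1, 135.2]), 25), (array([561.3, 272. , 137.1]), 7)]
s1 (array([476.4, -46.9]), 233, np.float64(1.36)) s2 (array([ 503.8, -235.5]), 266, np.float64(1.56))
scene pocket 90 ((560.333984375, 274.3471984863281), 20.453350067138672) 21.57139378426166
scene pocket 101 ((556.4188842773438, 216.82875061035156), 21.685335159301758) 20.48407932943529
top pocket 194 ((565.826904296875, 276.03631591796875), 22.207120895385742) 16.865009007299722
top pocket 193 ((562.8766479492188, 215.35459899902344), 21.692319869995117) 16.75397540355846
```

>>> servo_tool(moves=[0.008,0.0025,0,0,0,0.008,0.0025,-0.02,0,0,0.008,0.0025,-0.04,0,0,0.008,0.0025,-0.05,0,0,0.008,0.0025,-0.06,0,0,0.008,0.0025,-0.07,0,0,0.008,0.0025,-0.08,0,0,0.008,0.0025,-0.08,0,0,0.008,0.0025,-0.08,0,0])

```text
t: 5.28
eef_pos: [565.2, 276.4, 56.8]
tcp_rot: [-3.141, 0.0, 1.534]
ft_force: [0.8, -0.0, -0.5]
opening: 0.387
grip_force: 30.0
```

>>> servo_tool(moves=[0,0,-0.01,0,0,0,0,-0.02,0,0,0,0,-0.0255,0,0,0,0,-0.0255,0,0,0,0,-0.0255,0,0])

```text
t: 5.7
eef_pos: [565.3, 276.4, 46.7]
tcp_rot: [-3.141, 0.0, 1.534]
ft_force: [0.9, -0.2, -1.3]
opening: 0.384
grip_force: 30.0
```

>>> servo_tool(moves=[0,0,0,0,0.7,0,0,0,0,0.7,0,0,0,0,0.7,0,0,0,0,0.7,0,0,0.08,0,0.7,0,0,0.18,0,0.7,0,0,0.27,0,0.7,-0.05,-0.4,0.27,0,0.7,-0.05,-0.4,0.27,0,0.7,-0.05,-0.4,0.27,0,0.7,-0.05,-0.4,0.27,0,0.7,-0.05,-0.4,0.27,0,0.7])

```text
t: 6.7
eef_pos: [544.5, 111.6, 155.2]
tcp_rot: [-3.141, 0.001, 1.531]
ft_force: [1.0, 1.3, -0.4]
opening: 0.702
grip_force: 0.0
```

>>> servo_tool(moves=[-0.105,-0.88,-0.06,0,0.7,-0.105,-0.88,-0.06,0,0.7,-0.105,-0.88,-0.06,0,0.7,-0.105,-0.88,-0.06,0,0.7,-0.105,-0.88,-0.06,0,0.7,-0.105,-0.88,-0.06,0,0.7,-0.105,-0.88,-0.06,0,0.7,-0.105,-0.88,-0.06,0,0.7,-0.105,-0.88,-0.06,0,0.7,-0.105,-0.88,-0.06,0,0.7,-0.105,-0.88,-0.06,0,0.7,-0.105,-0.88,-0.06,0,0.7])

```text
t: 7.7
eef_pos: [503.3, -235.0, 130.9]
tcp_rot: [-3.142, -0.0, 1.534]
ft_force: [-0.7, 0.5, 0.4]
opening: 0.701
grip_force: 0.0
```

Run:
```python
from h import *
s=state();print(s["eef_pos"].round(1),s["tcp_rot"].round(3))
o=[]
for n in("scene","top"):
    p,d=read_camera(n);cv2.imwrite(f"pics/{n}2.png",p);np.save(f"{n}2.npy",d)
    print([cap(n,d,x,y,94) for x,y in((566,334),(565,275))],cap(n,d,560,156,102),body(n,d,565,275,48,70))
    u,v=proj(n,[562,246,60]).astype(int);o.append(cv2.resize(p[v-38:v+37,u-50:u+50],(400,300),interpolation=cv2.INTER_CUBIC))
cv2.imwrite("pics/crop3.png",np.hstack(o))
```

```text
[ 503.3 -235.   130.9] [-3.142 -0.     1.534]
[(array([564.8, 334.4,  92.6]), 22), (array([562.5, 276.7,  92.2]), 22)] (array([557.6, 155.1, 101.1]), 14) (array([564.3, 279.8]), 98, np.float64(1.88))
[(array([568.1, 334.1,  92.7]), 43), (array([565.1, 274.9,  93.5]), 43)] (array([561.3, 156.1, 100.8]), 27) (array([566.6, 276.8]), 78, np.float64(1.81))
```

View pics/crop3.png

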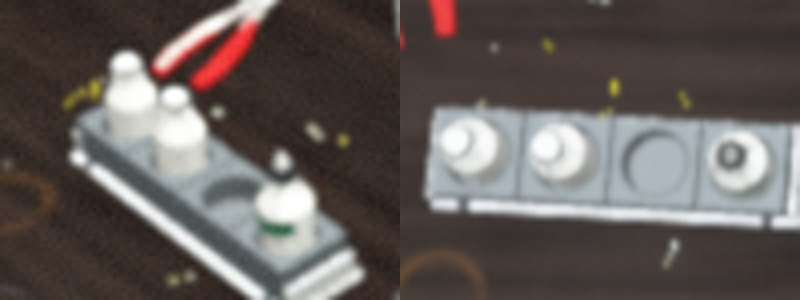

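The first spare is seated: its cap is at the same height as its neighbour's. Now the second spare.

>>> servo_tool(moves=[0,-0.005,-0.08,0,0.7,0,-0.005,-0.16,0,0.7,0,-0.005,-0.22,0,0.7,0,-0.005,-0.2535,0,0.7,0,-0.005,-0.2535,0,0.7,0,-0.005,-0.2535,0,0,0,-0.005,-0.2535,0,0,0,-0.005,-0.2535,0,0,0,-0.005,-0.2535,0,0,0,-0.005,-0.2535,0,0,0,-0.005,-0.2535,0,0,0,-0.005,-0.2535,0,0])

```text
t: 8.8
eef_pos: [503.6, -237.7, 30.2]
tcp_rot: [3.14, 0.001, 1.534]
ft_force: [0.8, 1.6, 6.9]
opening: 0.384
grip_force: 30.0
```

>>> servo_tool(moves=[0,0,0.08,0,0,0,0,0.18,0,0,0,0,0.28,0,0,0.07,0.55,0.3,0,0,0.07,0.55,0.3,0,0,0.07,0.55,0.3,0,0,0.07,0.55,0.3,0,0,0.07,0.55,0.3,0,0,0.07,0.55,0.3,0,0,0.07,0.55,0.3,0,0])

```text
t: 9.63
eef_pos: [531.4, -14.6, 149.8]
tcp_rot: [3.141, -0.0, 1.538]
ft_force: [-0.2, 0.1, -0.1]
opening: 0.386
grip_force: 30.0
```

>>> servo_tool(moves=[0.079,0.585,0,0,0,0.079,0.585,0,0,0,0.079,0.585,0,0,0,0.079,0.585,0,0,0,0.079,0.585,0,0,0,0.079,0.585,0,0,0,0.079,0.585,0,0,0,0.079,0.585,0,0,0,0.079,0.585,-0.08,0,0,0.079,0.585,-0.15,0,0,0.079,0.585,-0.15,0,0,0.079,0.585,-0.15,0,0])

```text
t: 10.63
eef_pos: [562.7, 214.7, 89.0]
tcp_rot: [-3.139, 0.001, 1.533]
ft_force: [0.6, -0.1, -0.1]
opening: 0.385
grip_force: 30.0
```

Run:
```python
from h import *
s=state();print(s["eef_pos"].round(1),s["tcp_rot"].round(3))
p,d=read_camera("scene")
print(cap("scene",d,563,216,134.5),cap("scene",d,563,276,94),[body("scene",d,563,216,a,b) for a,b in((62,78),(62,110))])
```

```text
[562.7 214.7  89. ] [-3.139e+00  1.000e-03  1.533e+00]
(array([559.7, 213. , 134.7]), 25) (array([560.7, 276.2,  93.1]), 15) [(array([561.1, 217. ]), 61, np.float64(1.03)), (array([561.1, 216.8]), 210, np.float64(2.11))]
```

>>> servo_tool(moves=[0.001,0.0015,0,0,0,0.001,0.0015,-0.02,0,0,0.001,0.0015,-0.04,0,0,0.001,0.0015,-0.05,0,0,0.001,0.0015,-0.06,0,0,0.001,0.0015,-0.07,0,0,0.001,0.0015,-0.08,0,0,0.001,0.0015,-0.08,0,0,0.001,0.0015,-0.08,0,0])

```text
t: 11.43
eef_pos: [563.2, 217.1, 57.2]
tcp_rot: [-3.141, 0.0, 1.534]
ft_force: [0.1, 0.6, -0.0]
opening: 0.386
grip_force: 30.0
```

>>> servo_tool(moves=[0,0,-0.01,0,0,0,0,-0.02,0,0,0,0,-0.0265,0,0,0,0,-0.0265,0,0,0,0,-0.0265,0,0.7,0,0,-0.0265,0,0.7,0,0,-0.0265,0,0.7,0,0,-0.0265,0,0.7,0,0,0.08,0,0.7,0,0,0.16,0,0.7,0,0,0.23,0,0.7,0,0,0.25,0,0.7])

```text
t: 12.43
eef_pos: [564.7, 217.5, 161.9]
tcp_rot: [3.136, -0.002, 1.534]
ft_force: [0.1, -0.4, 0.4]
opening: 0.698
grip_force: 0.0
```

>>> servo_tool(moves=[-0.1,-0.5,0,0,0.7,-0.1,-0.5,0,0,0.7,-0.1,-0.5,0,0,0.7,-0.1,-0.5,0,0,0.7,-0.1,-0.5,0,0,0.7,-0.1,-0.5,0,0,0.7])

```text
t: 12.93
eef_pos: [522.1, 12.2, 157.2]
tcp_rot: [-3.141, 0.001, 1.53]
ft_force: [0.8, 0.5, 1.2]
opening: 0.7
grip_force: 0.0
```

Run:
```python
from h import *
s=state();print(s["eef_pos"].round(1),s["tcp_rot"].round(3))
o=[]
for n in("scene","top"):
    p,d=read_camera(n);cv2.imwrite(f"pics/{n}3.png",p);np.save(f"{n}3.npy",d)
    print(n,[cap(n,d,x,y,94) for x,y in((566,334),(565,275),(563,216))],cap(n,d,560,156,102))
    u,v=proj(n,[562,220,60]).astype(int);o.append(cv2.resize(p[v-38:v+37,u-50:u+50],(400,300),interpolation=cv2.INTER_CUBIC))
o2=[]
# camera head light ring: bright spots
for n in("scene","top"):
    p=cv2.imread(f"pics/{n}0.png");u,v=proj(n,[665,-225,85]).astype(int)
    g=p[v-14:v+14,u-14:u+14].min(2);th=g>110
    b,a=np.nonzero(th);k,lab,st,ce=cv2.connectedComponentsWithStats(th.astype(np.uint8));print(n,u,v,st[1:].tolist(),(ce[1:]+[u-14,v-14]).round(1).tolist())
    o2.append(cv2.resize(p[v-20:v+20,u-27:u+27],(400,300),interpolation=cv2.INTER_CUBIC))
cv2.imwrite("pics/crop4.png",np.vstack([np.hstack(o),np.hstack(o2)]))
```

```text
[522.1  12.2 157.2] [-3.141e+00  1.000e-03  1.530e+00]
scene [(array([565.4, 334.6,  93. ]), 21), (array([562.7, 274.8,  92. ]), 25), (array([557.3, 217.2,  93.1]), 17)] (None, 0)
top [(array([568.3, 334.3,  93.2]), 41), (array([565.3, 276.3,  93.5]), 43), (array([563. , 215.6,  93.2]), 43)] (array([561.2, 155.7, 100.6]), 23)
scene 360 254 [[2, 4, 20, 20, 247], [0, 20, 6, 8, 36], [19, 20, 9, 8, 51]] [[357.3, 253.7], [348.1, 264.3], [369.3, 263.9]]
top 354 197 [[2, 0, 1, 1, 1], [1, 4, 6, 12, 36], [25, 4, 3, 3, 5], [7, 9, 16, 16, 143], [24, 10, 4, 12, 32], [12, 22, 2, 3, 5]] [[342.0, 183.0], [343.6, 192.4], [366.0, 188.0], [354.4, 199.0], [365.8, 198.9], [352.4, 205.8]]
```

View pics/crop4.png

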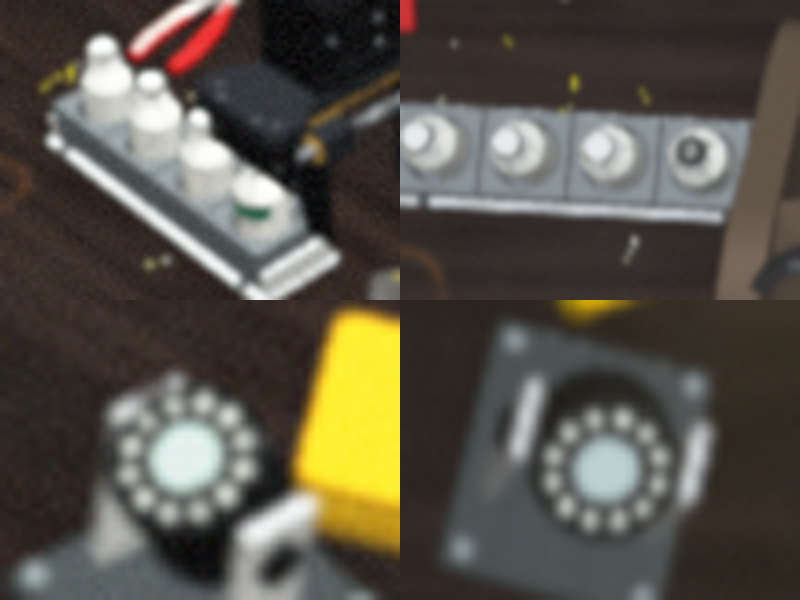

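All four cells are now filled, with caps level. The lens is at scene px ≈(357.8,254.8) and top px ≈(354.4,199.2). The plate screws in the top view are near (342.5,182), (366.5,188.3) and (335.4,210).

Run:
```python
from h import *
L,res=tri((357.8,254.8),(354.4,199.2));print("lens",L.round(1),res, "top@85",ray("top",354.4,199.2,85).round(1),"scene@85",ray("scene",357.8,254.8,85).round(1))
f=lambda x,y:ray("top",327+x/7.407-.4,177+y/7.5-.4,6)
a,b,c=f(115,38),f(293,85),f(62,248)
v1=c-a;v2=b-a;print(a.round(),b.round(),c.round(),np.arctan2(v1[1],v1[0]),np.arctan2(v2[1],v2[0])+np.pi/2-np.pi)
# lens normal from ring: depth plane fit both views; ring ellipse
for n in("scene","top"):
    P=cloud(n,np.load(n+"0.npy"));q=P[np.linalg.norm(P-L,axis=-1)<22]
    q=q-q.mean(0);w=np.linalg.svd(q)[2][2];w*=np.sign(w[2]);print(n,len(q),w.round(3),"tilt",np.arccos(w[2]),"az",np.arctan2(w[1],w[0]))
```

```text
lens [ 658.1 -223.1   87.5] [0.63120867] top@85 [ 659.1 -224.    85. ] scene@85 [ 659.8 -221.6   85. ]
[ 727. -206.    6.] [ 711. -275.    6.] [ 645. -185.    6.] 2.890070931687844 -3.3817169682396067
scene 235 [-0.479  0.109  0.871] tilt 0.5134036955768129 az 2.916893459723334
top 205 [-0.48   0.14   0.866] tilt 0.5239738504721234 az 2.857062345636774
```

>>> servo_tool(moves=[0.096,0.36,0,0,0.7,0.096,0.36,0,0,0.7,0.096,0.36,0,0,0.7,0.096,0.36,0,0,0.7,0.096,0.36,0,0,0.7,0.096,0.36,0,0,0.7])

```text
t: 13.53
eef_pos: [561.3, 163.4, 156.8]
tcp_rot: [-3.141, 0.0, 1.538]
ft_force: [0.6, -0.5, -0.3]
opening: 0.702
grip_force: 0.0
```

>>> servo_tool(moves=[0,-0.0115,-0.03,0,0.7,0,-0.0115,-0.06,0,0.7,0,-0.0115,-0.06,0,0.7,0,-0.0115,-0.06,0,0.7])

```text
t: 13.87
eef_pos: [561.3, 156.0, 133.2]
tcp_rot: [-3.14, 0.0, 1.534]
ft_force: [0.5, -0.8, 0.7]
opening: 0.7
grip_force: 0.0
```

>>> servo_tool(moves=[0,0,-0.08,0,0.7,0,0,-0.16,0,0.7,0,0,-0.2,0,0.7,0,0,-0.2155,0,0.7,0,0,-0.2155,0,0.7,0,0,-0.2155,0,0,0,0,-0.2155,0,0,0,0,-0.2155,0,0,0,0,-0.2155,0,0,0,0,-0.2155,0,0,0,0,-0.2155,0,0])

```text
t: 14.78
eef_pos: [562.0, 156.5, 48.0]
tcp_rot: [3.14, -0.0, 1.534]
ft_force: [-1.5, 0.0, 6.9]
opening: 0.404
grip_force: 30.0
```

>>> servo_tool(moves=[0,0,0.02,0,0,0,0,0.04,0,0,0,0,0.04,0,0,0,0,0.04,0,0])

```text
t: 15.12
eef_pos: [562.0, 156.5, 64.0]
tcp_rot: [3.14, -0.0, 1.534]
ft_force: [-0.9, 1.0, -1.0]
opening: 0.41
grip_force: 30.0
```

>>> servo_tool(moves=[0,-0.005,0,0,0,0,-0.01,0,0,0,0,-0.015,0,0,0,0,-0.02,0,0,0,-0.001,-0.025,0,0,0,-0.001,-0.03,0,0,0,-0.001,-0.03,0,0,0,-0.001,-0.03,0,0,0])

```text
t: 15.78
eef_pos: [561.1, 145.4, 63.5]
tcp_rot: [3.142, -0.002, 1.534]
ft_force: [-2.9, 9.3, 5.5]
opening: 0.406
grip_force: 30.0
```

```bash
cat >> h.py <<'E'
def axis(n,d,G):
    P=cloud(n,d);q=P[np.linalg.norm(P-G,axis=-1)<75];return q
E
python3 - <<'E'
from h import *
s=state();print(s["eef_pos"].round(1),s["ft_force"].round(1),s["moment"].round(2))
p,d=read_camera("scene");cv2.imwrite("pics/scene4.png",p);np.save("scene4.npy",d)
u,v=proj("scene",s["eef_pos"]).astype(int)
cv2.imwrite("pics/crop5.png",cv2.resize(p[v-45:v+45,u-60:u+60],(600,450),interpolation=cv2.INTER_CUBIC));print(u-60,v-45)
E
```

```text
[561.1 145.4  63.5] [-2.9  9.3  5.5] [1.87 0.58 0.06]
163 167
```

View pics/crop5.png

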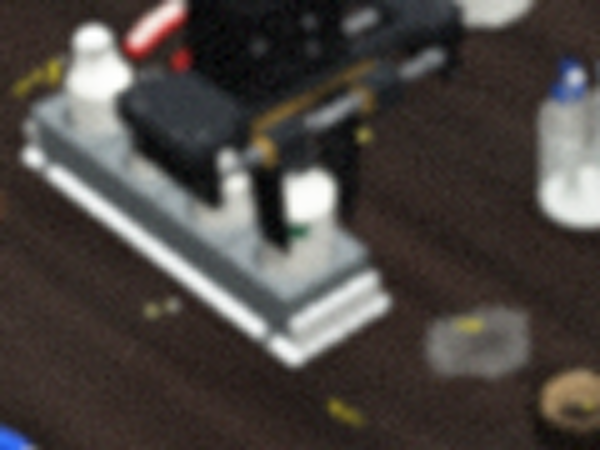

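The scene view shows the nozzle bottle leaning outward in the fingers against the pocket rim, with a push of only 9 N. I'll carry on the tilt.

>>> servo_tool(moves=[0,-0.005,0,0,0,0,-0.01,0,0,0,0,-0.015,0,0,0,0,-0.02,0,0,0,-0.001,-0.025,0,0,0,-0.001,-0.03,0,0,0,-0.001,-0.034,0,0,0,-0.001,-0.034,0,0,0])

```text
t: 16.5
eef_pos: [560.8, 130.5, 63.1]
tcp_rot: [-3.141, 0.0, 1.534]
ft_force: [-1.2, 2.2, 0.5]
opening: 0.4
grip_force: 30.0
```

>>> servo_tool(moves=[0,0,0.08,0,0,0,0,0.18,0,0,0,0,0.28,0,0,0,0,0.38,0,0,0,-0.1,0.38,-0.04,0,0.03,-0.4,0.38,-0.3,0,0.03,-0.4,0.38,-0.3,0,0.03,-0.4,0.38,-0.3,0,0.03,-0.4,0.38,-0.3,0,0.03,-0.4,0.38,-0.3,0,0.03,-0.4,0.38,-0.3,0,0.03,-0.4,0.38,-0.3,0])

```text
t: 17.5
eef_pos: [572.6, -30.0, 214.8]
tcp_rot: [-3.141, 0.001, 0.584]
ft_force: [0.1, 0.7, -1.2]
opening: 0.397
grip_force: 30.0
```

>>> servo_tool(moves=[0.03,-0.43,0,-0.267,0,0.03,-0.43,0,-0.267,0,0.03,-0.43,0,-0.267,0,0.03,-0.43,0,-0.267,0,0.03,-0.43,0,-0.267,0,0.03,-0.43,0,-0.267,0,0.03,-0.43,0,-0.267,0,0.03,-0.43,0,-0.267,0,0.03,-0.43,0,-0.267,0,0.03,-0.43,0,-0.267,0,0.03,-0.43,0,-0.267,0,0.03,-0.43,0,-0.267,0])

```text
t: 18.5
eef_pos: [584.9, -201.0, 215.3]
tcp_rot: [3.141, 0.0, -0.245]
ft_force: [-0.1, 0.4, -1.3]
opening: 0.4
grip_force: 30.0
```

Run:
```python
from h import *
s=state();print(s["eef_pos"].round(1),s["tcp_rot"].round(3))
o=[]
for n in("scene","top"):
    p,d=read_camera(n);cv2.imwrite(f"pics/{n}5.png",p);np.save(f"{n}5.npy",d)
    u,v=proj(n,s["eef_pos"]).astype(int);o.append(cv2.resize(p[v-40:v+50,u-45:u+45],(400,400),interpolation=cv2.INTER_CUBIC));print(n,u-45,v-40)
cv2.imwrite("pics/crop6.png",np.hstack(o))
```

```text
[ 584.9 -201.   215.3] [ 3.141  0.    -0.245]
scene 292 185
top 311 178
```

View pics/crop6.png

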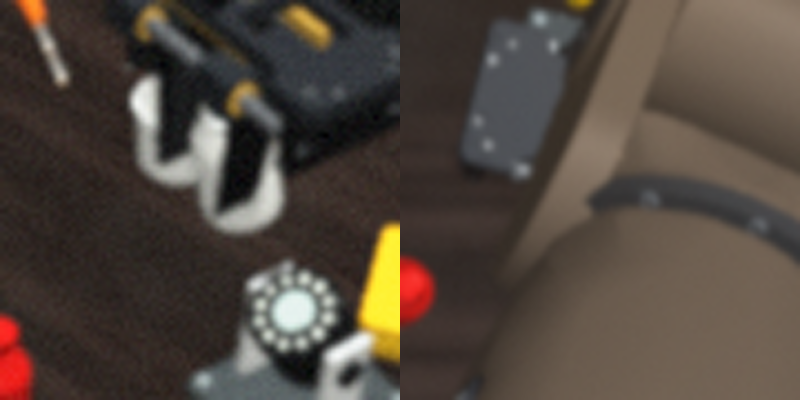

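The view shows white surfaces on both sides of the fingers, so I'll check the 3D points numerically.

Run:
```python
from h import *
d=np.load("scene5.npy");p=cv2.imread("pics/scene5.png");P=cloud("scene",d)
G=np.array([585,-201,234]);lum=p.min(2)
m=(np.linalg.norm(P-G,axis=-1)<95)&(lum>90)&(P[...,2]>120)
k,lab,st,ce=cv2.connectedComponentsWithStats(m.astype(np.uint8))
for i in range(1,k):
    if st[i,4]>8:
        q=P[lab==i];print(st[i].tolist(),q.mean(0).round(0),q.min(0).round(0),q.max(0).round(0))
for r in range(198,240,2): print(r,' '.join(f"{'W' if lum[r,c]>90 else '.'}{P[r,c,0]:.0f},{P[r,c,1]:.0f},{P[r,c,2]:.0f}" for c in range(320,360,4)))
```

```text
[326, 188, 11, 11, 34] [ 563. -190.  306.] [ 553. -208.  280.] [ 593. -176.  312.]
[327, 203, 1, 12, 12] [ 579. -175.  249.] [ 576. -176.  235.] [ 580. -173.  264.]
[346, 206, 6, 4, 10] [ 551. -240.  306.] [ 546. -241.  296.] [ 562. -238.  310.]
[332, 209, 23, 29, 264] [ 588. -213.  221.] [ 540. -235.  184.] [ 617. -184.  300.]
198 .835,27,22 .840,16,25 .579,-174,277 .553,-201,306 .554,-209,310 .552,-219,317 .559,-224,315 .547,-240,331 .547,-248,336 .573,-242,317
200 .830,22,20 .840,15,18 .579,-174,271 .584,-181,273 .544,-216,315 .547,-223,316 .554,-228,315 .546,-241,328 .546,-250,332 .547,-257,336
202 .846,34,-4 W850,22,1 .578,-176,268 .584,-182,268 .546,-216,309 .542,-227,317 .548,-232,316 .554,-237,316 .545,-251,329 .543,-260,335
204 .837,27,-2 W795,-17,47 .578,-176,262 .584,-182,262 .544,-217,306 .540,-228,314 .543,-236,317 .552,-239,313 .535,-257,333 .539,-263,334
206 .-22,-578,838 W797,-16,38 .577,-178,259 .582,-184,259 .543,-218,301 .542,-228,308 .543,-236,311 W552,-239,309 .533,-259,331 .532,-267,336
208 .817,11,3 W792,-21,36 .578,-178,253 .584,-183,252 .596,-185,246 .543,-22
[... 1380 characters left out ...]
71,-226,231 .586,-227,222 W602,-227,212 .819,-118,2
230 .746,-46,-3 .752,-56,-1 .762,-63,-3 .768,-72,-1 .776,-80,-2 W567,-220,225 .574,-225,224 W588,-226,215 W606,-226,203 .815,-121,-0
232 .738,-53,-1 .743,-62,2 .752,-70,1 .760,-78,0 .768,-86,0 .567,-221,220 W578,-224,214 W596,-223,202 W606,-227,198 .808,-126,-1
234 .733,-57,-3 .739,-66,-0 .747,-74,-1 .754,-82,-0 .762,-90,-1 W589,-208,191 W592,-216,194 W597,-223,196 W607,-227,191 .804,-129,-4
236 .725,-63,-0 .734,-70,-3 .740,-79,-1 .749,-87,-1 .755,-96,0 .763,-103,-0 W592,-217,189 W596,-224,191 .785,-128,1 .791,-137,3
238 .718,-68,-0 .726,-76,-1 .734,-84,-1 .740,-93,1 .750,-99,-2 .757,-108,-0 .767,-114,-4 .774,-123,-2 .778,-133,1 .786,-141,0
```

Run:
```python
import cv2
a=cv2.imread("pics/scene5.png")[190:245,315:370]
a=cv2.convertScaleAbs(a,alpha=1.3,beta=20);b=cv2.imread("pics/scene5.png")[160:235,150:270]
cv2.imwrite("pics/crop7.png",__import__("numpy").hstack([cv2.resize(a,(440,440),interpolation=cv2.INTER_CUBIC),cv2.resize(b,(360,440),interpolation=cv2.INTER_CUBIC)]))
```

```text
(no output)
```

View pics/crop7.png

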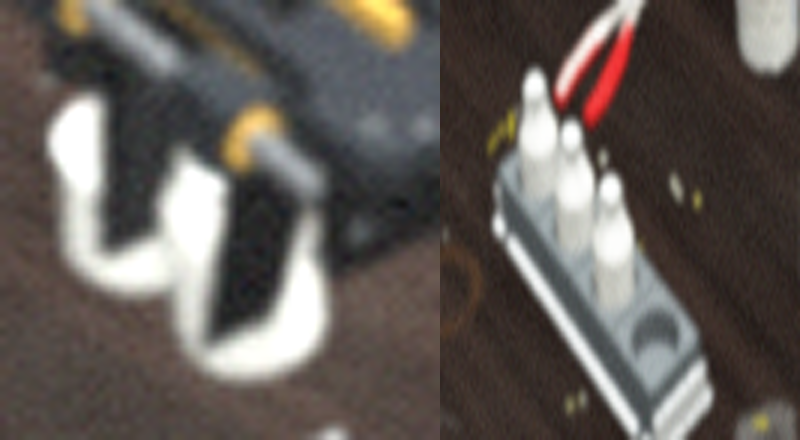

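The left white patch is just the cup far behind. The bottle is between the fingers and the other three are standing. Next I fit the bottle's cylinder in the scene depth to get its tilt.

```bash
cat >> h.py <<'E'
def tilt(d,p,tcp,yaw):
    P=cloud("scene",d);G=np.array(tcp)+[0,0,19]
    e=np.array([np.cos(yaw+np.pi),np.sin(yaw+np.pi),0]);c=np.array([np.sin(yaw),-np.cos(yaw),0])
    m=(p.min(2)>85)&(np.linalg.norm(P-G,axis=-1)<62)&(P[...,2]<G[2]+35)
    q=P[m]-G;q=q[abs(q@c)<24]
    s_,c_,z_=q@e,q@c,q[:,2]
    def f(k):
        th,off,oc=k;r=np.hypot(s_*np.cos(th)-z_*np.sin(th)-off,c_-oc);return r-19.5
    # fit on the lateral surface only
    t0=s_*np.sin(.45)+z_*np.cos(.45);g=(t0>-46)&(t0<13);S=[s_,c_,z_]
    s_,c_,z_=[a[g] for a in S]
    R=least_squares(f,[.5,0,0],loss="soft_l1");th,off,oc=R.x
    t=S[0]*np.sin(th)+S[2]*np.cos(th)
    return dict(n=len(s_),th=th,off=off,oc=oc,res=np.abs(R.fun).mean(),tlow=np.percentile(t,[0,1,3,97,100]).round(1),sd=np.sqrt(np.diag(np.linalg.inv(R.jac.T@R.jac))*np.mean(R.fun**2)).round(3))
E
python3 - <<'E'
from h import *
s=state()
print(tilt(np.load("scene5.npy"),cv2.imread("pics/scene5.png"),s["eef_pos"],s["tcp_rot"][2]))
E
```

```text
{'n': 226, 'th': np.float64(0.18852932385207424), 'off': np.float64(-15.14440156649464), 'oc': np.float64(0.516701688021666), 'res': np.float64(2.8269826821088473), 'tlow': array([-51.7, -48.6, -46.5,  19. ,  34.6]), 'sd': array([0.046, 1.189, 0.807])}
```

Run:
```python
from h import *
d=np.load("scene5.npy");p=cv2.imread("pics/scene5.png").astype(int)
c=get_calibration("scene");s=state();G=s["eef_pos"]+[0,0,19]
print("d@G",(c["R"]@G+c["t"])[2].round(),"G px",proj("scene",G).round(1))
for r in range(206,241): print(r,''.join(f"{p[r,x].min():4d}" for x in range(331,362)),'|',''.join('#' if 700<d[r,x]<950 else '.' for x in range(325,365)))
yaw=s["tcp_rot"][2];e=np.array([np.cos(yaw+np.pi),np.sin(yaw+np.pi),0]);cc=np.array([np.sin(yaw),-np.cos(yaw),0]);print("e",e.round(3))
for th in(.3,.4,.52,.64):
    a=np.sin(th)*e+np.array([0,0,np.cos(th)]);b=G-51*a
    cam=-c["R"].T@c["t"];w=np.cross(a,G-cam);w/=np.linalg.norm(w)
    print(th,"bottom",proj("scene",b).round(1),[ [proj("scene",X+sg*19.5*w).round(1).tolist() for X in(b,G+14*a)] for sg in(1,-1)],
     "ellipse low",max(proj("scene",b+19.5*(np.cos(f)*cc+np.sin(f)*np.cross(a,cc)))[1] for f in np.arange(0,6.28,.05)).round(1))
```

```text
d@G 926.0 G px [338.3 218.2]
206   24  24  28  25  20  28  24  26  28  26  26  30  37  57  72  98 112  98  80  59  40  27  23  26  33  40  43  53  55  71  75 | ..######################################
207   22  26  23  27  24  28  37  38  32  25  26  34  41  51  78 101 116 118 107  83  51  27  24  25  26  34  41  45  45  60  59 | ..######################################
208   25  28  27  24  25  46  65  63  32  25  32  26  41  58  71  88 104 112 116 106  78  47  32  23  16  21  29  28  44  50  49 | ..######################################
209   24  28  30  19  33  59  93 100  68  40  31  32  45  46  62  68  88  99 116 112 100  75  47  33  20  22  24  26  31  40  47 | ..##########.###########################
210   20  23  26  28  33  76 121 141 122  74  47  40  35  43  47  46  64  78  93 109 110 106  84  56  41  20  21  29  27  29  33 | ..##########.###########################
211   29  24  26  26  47  88 142 182 176 149 108  76  48  43  31  31  39  49  70  85 107 114 105  80  53  28  17  17  28  30  32 | ..######################################
212   23  25  25  34  74 109 156 189 20
[... 4723 characters left out ...]
39  39  34 | ........................................
240   37  32  34  33  30  26  35  33  38  44  43  40  40  46  41  39  41  37  39  38  44  36  45  43  46  44  37  33  41  37  33 | ........................................
e [-0.97   0.243  0.   ]
0.3 bottom [341.4 232.8] [[[332.6, 234.5], [328.1, 216.0]], [[350.3, 231.0], [346.7, 212.1]]] ellipse low 240.1
0.4 bottom [343.2 231.4] [[[334.7, 234.4], [328.0, 217.7]], [[351.7, 228.3], [345.8, 211.2]]] ellipse low 239.0
0.52 bottom [345.3 229.6] [[[337.6, 234.2], [328.2, 219.8]], [[353.0, 224.9], [344.4, 210.0]]] ellipse low 237.6
0.64 bottom [347.2 227.6] [[[340.7, 233.7], [328.8, 222.0]], [[353.8, 221.4], [342.6, 209.0]]] ellipse low 235.9
```

The silhouette and the cylinder fit agree: the bottle slid about 15 mm in the pads and tilted only 0.19 rad. I'll put it back in its cell and re-grip it at the collar. That gives a much longer lever and a short contact line, so it should pivot rather than slide.

>>> servo_tool(moves=[-0.03,0.43,0,0.267,0,-0.03,0.43,0,0.267,0,-0.03,0.43,0,0.267,0,-0.03,0.43,0,0.267,0,-0.03,0.43,0,0.267,0,-0.03,0.43,0,0.267,0,-0.03,0.43,0,0.267,0,-0.03,0.43,0,0.267,0])

```text
t: 19.27
eef_pos: [572.9, -28.6, 215.4]
tcp_rot: [3.141, -0.0, 0.597]
ft_force: [0.1, 0.7, -0.4]
opening: 0.398
grip_force: 30.0
```

>>> servo_tool(moves=[-0.03,0.406,0,0.3,0,-0.03,0.406,0,0.3,0,-0.03,0.406,0,0.3,0,-0.03,0.406,0,0.3,0,-0.03,0.406,0,0.3,0,-0.03,0.406,0,0.3,0,-0.03,0.406,0,0.3,0,-0.03,0.406,0,0.3,0,-0.03,0.406,-0.1,0.3,0,-0.03,0.406,-0.2,0.3,0,-0.03,0.406,-0.3,0.3,0,-0.03,0.406,-0.3,0.3,0])

```text
t: 20.27
eef_pos: [557.8, 132.6, 89.1]
tcp_rot: [-3.132, 0.002, 1.531]
ft_force: [-0.9, 0.8, -1.7]
opening: 0.4
grip_force: 30.0
```

Run:
```python
from h import *
s=state();print(s["eef_pos"].round(1),s["tcp_rot"].round(3))
p,d=read_camera("scene");cv2.imwrite("pics/scene6.png",p);np.save("scene6.npy",d)
k=tilt(d,p,s["eef_pos"],s["tcp_rot"][2]);print(k)
print(cap("scene",d,563,216,94),cap("scene",d,565,276,94),cap("scene",d,567,334,94))
```

```text
[557.8 132.6  89.1] [-3.132e+00  2.000e-03  1.531e+00]
{'n': 153, 'th': np.float64(0.18110502405812198), 'off': np.float64(-15.286734666707183), 'oc': np.float64(-1.457858328297272), 'res': np.float64(1.786015612029401), 'tlow': array([-50. , -49.8, -47. ,  24.5,  36.5]), 'sd': array([0.027, 0.685, 0.562])}
(array([565.2, 208.9,  93. ]), 1) (None, 0) (array([564.7, 333.8,  92.6]), 24)
```

>>> servo_tool(moves=[0,0,-0.03,0,0,0,0,-0.03,0,0,0,0,-0.03,0,0,0,0,-0.03,0,0])

```text
t: 20.65
eef_pos: [561.8, 133.3, 85.3]
tcp_rot: [3.139, -0.0, 1.534]
ft_force: [-0.0, -0.2, -0.2]
opening: 0.399
grip_force: 30.0
```

>>> servo_tool(moves=[0,0,-0.02,0,0,0,0,-0.04,0,0,0,0,-0.05,0,0,0,0,-0.06,0,0,0,0,-0.07,0,0,0,0,-0.076,0,0,0,0,-0.076,0,0])

```text
t: 21.23
eef_pos: [560.7, 133.5, 52.3]
tcp_rot: [-3.141, -0.0, 1.534]
ft_force: [-0.9, 2.5, -1.2]
opening: 0.398
grip_force: 30.0
```

>>> servo_tool(moves=[0,0,0,0,0.5,0,0,0,0,0.5,0,0,0,0,0.7,0,0,0,0,0.7,0,0,0,0,0.7,0,0,0.08,0,0.7,0,0,0.16,0,0.7,0,0,0.24,0,0.7,0,0,0.26,0,0.7])

```text
t: 21.98
eef_pos: [562.4, 133.4, 161.5]
tcp_rot: [3.135, -0.001, 1.534]
ft_force: [0.4, 1.0, 0.2]
opening: 0.697
grip_force: 0.0
```

>>> servo_tool(moves=[-0.1,-0.35,0,0,0.7,-0.1,-0.35,0,0,0.7,-0.1,-0.35,0,0,0.7,-0.1,-0.35,0,0,0.7,-0.1,-0.35,0,0,0.7,-0.1,-0.35,0,0,0.7])

```text
t: 22.48
eef_pos: [520.8, -7.7, 156.9]
tcp_rot: [3.141, -0.0, 1.532]
ft_force: [-0.8, -0.1, -0.1]
opening: 0.701
grip_force: 0.0
```

Run:
```python
from h import *
s=state();print(s["eef_pos"].round(1),s["tcp_rot"].round(3))
for n in("scene","top"):
    p,d=read_camera(n);cv2.imwrite(f"pics/{n}7.png",p);np.save(f"{n}7.npy",d)
    print(n,[cap(n,d,x,y,94) for x,y in((566,334),(565,275),(563,216))],cap(n,d,560,156,102),body(n,d,561,156,48,75,19.5))
```

```text
[520.8  -7.7 156.9] [ 3.141 -0.     1.532]
scene [(array([566. , 335. ,  92.4]), 22), (array([561.7, 275.8,  93. ]), 23), (array([560. , 216.3,  92.8]), 27)] (None, 0) (array([560.1, 160.8]), 120, np.float64(1.57))
top [(array([567.4, 334.3,  93.8]), 41), (array([565.8, 275.9,  94. ]), 42), (array([562.8, 215.2,  93.6]), 43)] (array([559.8, 158.4, 100.9]), 30) (array([561. , 158.5]), 80, np.float64(1.96))
```

>>> servo_tool(moves=[0.098,0.411,0,0,0.7,0.098,0.411,0,0,0.7,0.098,0.411,0,0,0.7,0.098,0.411,0,0,0.7,0.098,0.411,0,0,0.7,0.098,0.411,0,0,0.7,0.098,0.411,-0.03,0,0.7,0.098,0.411,-0.06,0,0.7,0.098,0.411,-0.06,0,0.7,0.098,0.411,-0.06,0,0.7])

```text
t: 23.42
eef_pos: [559.7, 157.2, 132.6]
tcp_rot: [-3.14, 0.0, 1.534]
ft_force: [0.0, 1.0, -0.3]
opening: 0.703
grip_force: 0.0
```

>>> servo_tool(moves=[0.002,0,-0.06,0,0.7,0.002,0,-0.1,0,0.7,0.002,0,-0.1165,0,0.7,0.002,0,-0.1165,0,0.7,0.002,0,-0.1165,0,0,0.002,0,-0.1165,0,0,0.002,0,-0.1165,0,0,0.002,0,-0.1165,0,0,0.002,0,-0.1165,0,0,0.002,0,-0.1165,0,0,0.002,0,-0.1165,0,0,0.002,0,-0.1165,0,0])

```text
t: 24.42
eef_pos: [561.1, 157.7, 86.7]
tcp_rot: [3.141, -0.0, 1.534]
ft_force: [-2.0, 0.3, 5.6]
opening: 0.388
grip_force: 30.0
```

>>> servo_tool(moves=[0,0,0,0,0,0,0,0,0,0,0,0,0,0,0,0,0,0,0,0,0,0,0,0,0])

```text
t: 24.83
eef_pos: [561.1, 157.7, 86.8]
tcp_rot: [3.141, -0.0, 1.534]
ft_force: [-0.6, 0.4, 5.1]
opening: 0.395
grip_force: 30.0
```

Run:
```python
from h import *
s=state();print(s["opening"],s["grip_force"],s["ft_force"])
p,d=read_camera("scene");cv2.imwrite("pics/scene8.png",p);np.save("scene8.npy",d)
P=cloud("scene",d);m=(np.hypot(P[...,0]-561,P[...,1]-157)<26)&(P[...,2]>44)
q=P[m];b=p[m].min(1)
for z in range(46,120,4):
    k=(abs(q[:,2]-z)<2);w=k&(b>90)
    print(z,k.sum(),w.sum(),q[w].min(0).round(0) if w.any() else "",q[w].max(0).round(0) if w.any() else "", "dark x",np.percentile(q[k&~w][:,0],[0,100]).round() if (k&~w).any() else "")
```

```text
0.3949832346495263 30.00714361667633 [-0.59006773  0.36220972  5.12067021]
46 15 15 [539. 140.  44.] [569. 165.  48.] dark x 
50 12 12 [541. 139.  48.] [570. 165.  52.] dark x 
54 18 17 [539. 138.  52.] [571. 171.  56.] dark x [543. 543.]
58 18 10 [538. 140.  56.] [572. 171.  58.] dark x [541. 551.]
62 21 17 [541. 139.  61.] [573. 169.  64.] dark x [542. 546.]
66 11 11 [540. 142.  65.] [562. 173.  68.] dark x 
70 30 30 [540. 138.  68.] [571. 176.  72.] dark x 
74 23 23 [543. 142.  72.] [573. 162.  76.] dark x 
78 16 16 [542. 146.  76.] [572. 163.  80.] dark x 
82 10 10 [551. 148.  80.] [564. 158.  84.] dark x 
86 15 10 [536. 151.  84.] [562. 167.  88.] dark x [577. 582.]
90 22 11 [537. 146.  88.] [566. 169.  92.] dark x [538. 583.]
94 20 3 [554. 151.  92.] [571. 161.  95.] dark x [549. 582.]
98 20 9 [540. 146.  97.] [566. 168.  99.] dark x [551. 582.]
102 13 6 [555. 157. 100.] [563. 160. 104.] dark x [577. 580.]
106 15 4 [556. 159. 104.] [562. 162. 107.] dark x [538. 581.]
110 10 0   dark x [538. 582.]
114 8 0   dark x [540. 584.]
118 8 0   dark x [577. 583.]
```

>>> servo_tool(moves=[0,0,0,0,0.5,0,0,0,0,0.5,0,0,0.015,0,0.5,0,0,0.015,0,0.5,0,0,0.015,0,0,0,0,0.015,0,0,0,0,0.015,0,0,0,0,0.015,0,0,0,0,0.015,0,0,0,0,0.015,0,0,0,0,0.015,0,0,0,0,0.015,0,0])

```text
t: 25.88
eef_pos: [560.8, 157.6, 92.2]
tcp_rot: [-3.141, 0.0, 1.534]
ft_force: [-0.2, 0.1, -0.4]
opening: 0.211
grip_force: 30.0
```

The grip is now on the 21 mm collar (opening 20 mm). I'll lift it partway and push it against the rim.

>>> servo_tool(moves=[0,0,0.02,0,0,0,0,0.04,0,0,0,0,0.04,0,0,0,-0.005,0.04,0,0,0,-0.015,0.04,0,0,-0.001,-0.025,0.04,0,0,-0.001,-0.03,0.04,0,0,-0.001,-0.03,0.04,0,0])

```text
t: 26.55
eef_pos: [560.5, 145.1, 108.2]
tcp_rot: [-3.141, -0.0, 1.534]
ft_force: [0.1, 1.6, -0.1]
opening: 0.208
grip_force: 30.0
```

>>> servo_tool(moves=[0,-0.01,0,0,0,-0.001,-0.02,0,0,0,-0.001,-0.03,0,0,0,-0.002,-0.04,0,0,0,-0.002,-0.05,0,0,0,-0.003,-0.06,0,0,0,-0.003,-0.072,0,0,0,-0.003,-0.072,0,0,0,-0.003,-0.072,0,0,0])

```text
t: 27.3
eef_pos: [559.3, 116.5, 108.3]
tcp_rot: [-3.142, 0.0, 1.534]
ft_force: [-0.0, 1.7, 0.4]
opening: 0.207
grip_force: 30.0
```

```bash
cat >> h.py <<'E'
def tilt2(d,p,tcp,yaw,hc,th0=.5,zr=(-200,0)):
    """cylinder fit to body; hc = height of the body centre-ish below TCP along the axis"""
    P=cloud("scene",d);T=np.array(tcp)
    e=np.array([np.cos(yaw+np.pi),np.sin(yaw+np.pi),0]);c=np.array([np.sin(yaw),-np.cos(yaw),0])
    B=T-hc*(np.sin(th0)*e+np.array([0,0,np.cos(th0)]))
    m=(p.min(2)>85)&(np.linalg.norm(P-B,axis=-1)<42)
    q=P[m]-T;s_,c_,z_=q@e,q@c,q[:,2];A=[s_,c_,z_]
    f=lambda k:np.hypot(s_*np.cos(k[0])-z_*np.sin(k[0])-k[1],c_-k[2])-19.5
    th=th0
    for _ in range(4):
        t=A[0]*np.sin(th)+A[2]*np.cos(th);g=(t>t.min()+4)&(t<t.min()+58)
        s_,c_,z_=[a[g] for a in A];R=least_squares(f,[th,0,0],loss="soft_l1");th=R.x[0]
    return R.x.round(3),len(s_),np.abs(R.fun).mean().round(2),np.percentile(t,[0,1,3,10]).round(1)
E
python3 - <<'E'
from h import *
s=state();print(s["eef_pos"].round(1),s["ft_force"].round(1))
p,d=read_camera("scene");cv2.imwrite("pics/scene9.png",p);np.save("scene9.npy",d)
print(tilt2(d,p,s["eef_pos"],s["tcp_rot"][2],45))
E
```

```text
[559.3 116.5 108.3] [-0.   1.7  0.4]
(array([  0.291, -12.468,  -1.049]), 244, np.float64(2.84), array([-79.1, -78.9, -77.8, -74.3]))
```

>>> servo_tool(moves=[0,0,0.08,0,0,0,0,0.18,0,0,0,0,0.28,0,0,0,0,0.34,0,0,0,-0.1,0.34,-0.04,0,0.02,-0.4,0.34,-0.3,0,0.02,-0.4,0.34,-0.3,0,0.02,-0.4,0.34,-0.3,0,0.02,-0.4,0.34,-0.3,0,0.02,-0.4,0.34,-0.3,0,0.02,-0.4,0.34,-0.3,0,0.02,-0.4,0.34,-0.3,0])

```text
t: 28.35
eef_pos: [567.1, -43.6, 244.1]
tcp_rot: [3.142, 0.001, 0.584]
ft_force: [0.1, 1.3, -1.0]
opening: 0.212
grip_force: 30.0
```

>>> servo_tool(moves=[0.017,-0.394,0,-0.268,0,0.017,-0.394,0,-0.268,0,0.017,-0.394,0,-0.268,0,0.017,-0.394,0,-0.268,0,0.017,-0.394,0,-0.268,0,0.017,-0.394,0,-0.268,0,0.017,-0.394,0,-0.268,0,0.017,-0.394,0,-0.268,0,0.017,-0.394,0,-0.268,0,0.017,-0.394,0,-0.268,0])

```text
t: 29.18
eef_pos: [574.1, -200.6, 244.2]
tcp_rot: [3.141, 0.0, -0.247]
ft_force: [-0.4, -0.3, -1.0]
opening: 0.206
grip_force: 30.0
```

Run:
```python
from h import *
s=state();print(s["eef_pos"].round(1),s["tcp_rot"].round(3),s["ft_force"].round(1))
p,d=read_camera("scene");cv2.imwrite("pics/scene10.png",p);np.save("scene10.npy",d)
print([tilt2(d,p,s["eef_pos"],s["tcp_rot"][2],45,t) for t in(.3,.5)])
u,v=proj("scene",s["eef_pos"]-[0,0,40]).astype(int);print(u-30,v-30)
b=p[160:235,150:270]
cv2.imwrite("pics/crop8.png",np.hstack([cv2.resize(p[v-30:v+40,u-30:u+40],(490,490),interpolation=cv2.INTER_CUBIC),cv2.resize(b,(300,490))]))
```

```text
[ 574.1 -200.6  244.2] [ 3.141  0.    -0.247] [-0.4 -0.3 -1. ]
[(array([ 0.361, -6.616,  0.724]), 320, np.float64(1.13), array([-76.8, -75. , -72.6, -67.4])), (array([ 0.361, -6.616,  0.724]), 320, np.float64(1.13), array([-76.8, -75. , -72.6, -67.4]))]
303 201
```

View pics/crop8.png

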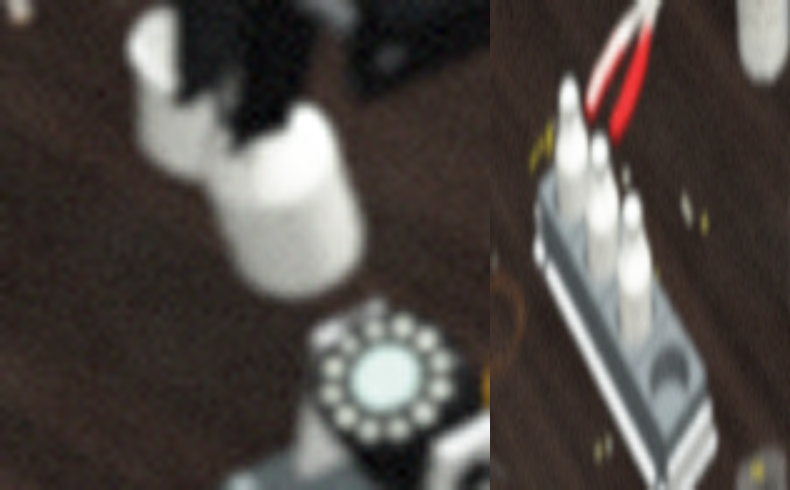

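The bottle is now at a tilt of 0.36 rad with a clean fit, and the other three stand undisturbed. It needs about 0.16 rad more, so I'll go back to the rim and push further.

>>> servo_tool(moves=[-0.017,0.394,0,0.268,0,-0.017,0.394,0,0.268,0,-0.017,0.394,0,0.268,0,-0.017,0.394,0,0.268,0,-0.017,0.394,0,0.268,0,-0.017,0.394,0,0.268,0,-0.017,0.394,0,0.268,0,-0.017,0.394,0,0.268,0])

```text
t: 29.9
eef_pos: [567.3, -42.7, 244.4]
tcp_rot: [3.141, -0.0, 0.599]
ft_force: [-0.6, 0.0, 0.5]
opening: 0.208
grip_force: 30.0
```

>>> servo_tool(moves=[-0.02,0.406,0,0.3,0,-0.02,0.406,0,0.3,0,-0.02,0.406,0,0.3,0,-0.02,0.406,0,0.3,0,-0.02,0.406,0,0.3,0,-0.02,0.406,0,0.3,0,-0.02,0.406,0,0.3,0,-0.02,0.406,0,0.3,0,-0.02,0.406,-0.1,0.3,0,-0.02,0.406,-0.2,0.3,0,-0.02,0.406,-0.26,0.3,0,-0.02,0.406,-0.26,0.3,0])

```text
t: 30.9
eef_pos: [557.1, 118.9, 135.9]
tcp_rot: [-3.134, 0.001, 1.532]
ft_force: [0.1, -0.9, -0.4]
opening: 0.208
grip_force: 30.0
```

>>> servo_tool(moves=[0,0,-0.03,0,0,0,0,-0.06,0,0,0,0,-0.08,0,0,0,0,-0.09,0,0,0,0,-0.09,0,0])

```text
t: 31.32
eef_pos: [559.5, 119.5, 104.6]
tcp_rot: [3.141, -0.001, 1.533]
ft_force: [0.3, 2.9, -0.3]
opening: 0.207
grip_force: 38.4
```

>>> servo_tool(moves=[0,-0.008,0,0,0,0,-0.014,0,0,0,-0.001,-0.02,0,0,0,-0.001,-0.026,0,0,0,-0.001,-0.032,0,0,0,-0.002,-0.038,0,0,0,-0.002,-0.044,0,0,0,-0.002,-0.049,0,0,0,-0.002,-0.049,0,0,0])

```text
t: 32.07
eef_pos: [558.5, 99.1, 104.3]
tcp_rot: [-3.142, 0.0, 1.534]
ft_force: [-0.5, 0.8, 1.9]
opening: 0.204
grip_force: 31.8
```

>>> servo_tool(moves=[0,0,0.08,0,0,0,0,0.18,0,0,0,0,0.28,0,0,0,0,0.34,0,0,0,-0.1,0.34,-0.04,0,0.02,-0.37,0.34,-0.3,0,0.02,-0.37,0.34,-0.3,0,0.02,-0.37,0.34,-0.3,0,0.02,-0.37,0.34,-0.3,0,0.02,-0.37,0.34,-0.3,0,0.02,-0.37,0.34,-0.3,0,0.02,-0.37,0.34,-0.3,0])

```text
t: 33.07
eef_pos: [566.2, -49.0, 240.1]
tcp_rot: [3.141, 0.001, 0.584]
ft_force: [-0.2, 0.5, -0.9]
opening: 0.205
grip_force: 30.4
```

>>> servo_tool(moves=[0.017,-0.382,0,-0.268,0,0.017,-0.382,0,-0.268,0,0.017,-0.382,0,-0.268,0,0.017,-0.382,0,-0.268,0,0.017,-0.382,0,-0.268,0,0.017,-0.382,0,-0.268,0,0.017,-0.382,0,-0.268,0,0.017,-0.382,0,-0.268,0,0.017,-0.382,0,-0.268,0,0.017,-0.382,0,-0.268,0])

```text
t: 33.9
eef_pos: [573.2, -201.1, 240.2]
tcp_rot: [3.141, 0.0, -0.247]
ft_force: [0.5, 1.0, -0.6]
opening: 0.208
grip_force: 30.4
```

Run:
```python
from h import *
s=state();print(s["eef_pos"].round(1),s["tcp_rot"].round(3),s["ft_force"].round(1))
p,d=read_camera("scene");cv2.imwrite("pics/scene11.png",p);np.save("scene11.npy",d)
print([tilt2(d,p,s["eef_pos"],s["tcp_rot"][2],45,t) for t in(.4,.6)])
print(cap("scene",d,563,216,94),cap("scene",d,565,276,94),cap("scene",d,567,334,94))
```

```text
[ 573.2 -201.1  240.2] [ 3.141  0.    -0.247] [ 0.5  1.  -0.6]
[(array([ 0.595, -5.178,  0.873]), 289, np.float64(1.07), array([-78.8, -75.1, -72.8, -67.2])), (array([ 0.597, -5.083,  0.888]), 292, np.float64(1.07), array([-78.8, -76.3, -73.7, -68.2]))]
(array([560.7, 216.8,  92.8]), 25) (array([562.5, 276.2,  92.8]), 22) (array([564.5, 334.3,  92.5]), 24)
```

Tilt is now 0.596 rad, within 0.08 of the wanted 0.52. I'll check it independently from the silhouette edges while making the final shift.

>>> servo_tool(moves=[-0.01,0.003,-0.01,0,0,-0.019,0.005,-0.0215,0,0,-0.019,0.005,-0.0215,0,0,-0.019,0.005,-0.0215,0,0,-0.019,0.005,-0.0215,0,0])

```text
t: 34.37
eef_pos: [565.7, -199.1, 231.7]
tcp_rot: [3.141, -0.0, -0.25]
ft_force: [-0.7, 0.1, -1.4]
opening: 0.207
grip_force: 30.4
```

Run:
```python
from h import *
s=state();T=s["eef_pos"];yaw=s["tcp_rot"][2];print(T.round(1),s["tcp_rot"].round(3),s["opening"],s["grip_force"])
p,d=read_camera("scene");cv2.imwrite("pics/scene12.png",p)
k,n,r,tl=tilt2(d,p,T,yaw,45,.55);print(k,n,r,tl)
c=get_calibration("scene");K,R,t=c["K"],c["R"],c["t"]
e=np.array([np.cos(yaw+np.pi),np.sin(yaw+np.pi),0]);cc=np.array([np.sin(yaw),-np.cos(yaw),0]);Z=np.array([0,0,1.])
th,off,oc=k;a=np.sin(th)*e+np.cos(th)*Z;b=T+off*(np.cos(th)*e-np.sin(th)*Z)-76*a
V=np.array([659.5,-222.8,85])+100*np.array([-.484,.124,.866])
print("bottom",b.round(1),"view",V.round(1),"err",(b-V).round(1))
# silhouette edges: subpixel half-level crossing per row
pb=proj("scene",b);ps=proj("scene",b+50*a);print("px bottom, shoulder",pb.round(1),ps.round(1))
g=p.min(2).astype(float);E={-1:[],1:[]}
for v in np.arange(int(ps[1])+4,int(pb[1])-1):
    uc=np.interp(v,[ps[1],pb[1]],[ps[0],pb[0]])
    for sg in(-1,1):
        x=uc+sg*np.arange(3,20,.25);y=cv2.remap(g.astype(np.float32),x.astype(np.float32)[None],np.full((1,len(x)),v,np.float32),1)[0]
        w=np.nonzero(y<95)[0]
        if len(w) and w[0]>0:E[sg].append((x[w[0]],v))
N=[]
for sg in(-1,1):
    q=np.array(E[sg]);print(sg,q[:,0].round(1).tolist())
    A=np.polyfit(q[:,1],q[:,0],1);keep=abs(np.polyval(A,q[:,1])-q[:,0])<.8;A=np.polyfit(q[keep,1],q[keep,0],1);print("slope",A[0].round(3),"model slope",((ps-pb)[0]/(ps-pb)[1]).round(3),keep.sum())
    l=np.array([1,-A[0],-A[1]]);nn=R.T@K.T@l;N.append(nn/np.linalg.norm(nn))
ax=np.cross(*N);ax/=np.linalg.norm(ax)*np.sign(ax[2]);L=np.array([-.484,.124,.866])
print("edge axis",ax.round(3),"to lens",np.arccos(ax@L),"fit axis",a.round(3),np.arccos(a@L))
for nn in N: # tilt in the lean plane from each edge alone
    print("tilt by edge",np.arctan2(-nn[2],nn@e)%np.pi)
```

```text
[ 565.7 -199.1  231.7] [ 3.141 -0.    -0.25 ] 0.20707429900986532 30.44200184653164
[ 0.59  -5.552  0.727] 300 1.29 [-77.2 -74.9 -72.8 -67. ]
bottom [ 611.2 -210.7  171.6] view [ 611.1 -210.4  171.6] err [ 0.1 -0.3  0. ]
px bottom, shoulder [346.1 236.1] [338.1 226.5]
-1 [330.3, 330.3, 330.9, 331.3, 332.1]
slope 0.455 model slope 0.83 5
1 [355.0, 355.6, 355.9, 356.5, 356.6]
slope 0.405 model slope 0.83 5
edge axis [-0.279  0.274  0.92 ] to lens 0.26139304890462123 fit axis [-0.539  0.138  0.831] 0.06972505488822027
tilt by edge 0.42127738051684593
tilt by edge 0.4370895164455968
```

Run:
```python
from h import *
p=cv2.imread("pics/scene12.png");g=p.min(2).astype(int)
for v in range(210,252): print(v,''.join(f"{g[v,x]:4d}" for x in range(322,364)))
s=state();T=s["eef_pos"];yaw=s["tcp_rot"][2]
c=get_calibration("scene");cam=-c["R"].T@c["t"]
e=np.array([np.cos(yaw+np.pi),np.sin(yaw+np.pi),0]);cc=np.array([np.sin(yaw),-np.cos(yaw),0]);Z=np.array([0,0,1.])
for th,off in((.42,-6),(.5,-6),(.59,-5.5),(.66,-5)):
    a=np.sin(th)*e+np.cos(th)*Z;b=T+off*(np.cos(th)*e-np.sin(th)*Z)-76*a
    w=np.cross(a,b-cam);w/=np.linalg.norm(w)
    print(th,[[proj("scene",X+sg*19.5*w).round(1).tolist() for X in(b,b+60*a)] for sg in(1,-1)],"low",max((proj("scene",b+19.5*(np.cos(f)*cc+np.sin(f)*np.cross(a,cc))).round(1).tolist() for f in np.arange(0,6.28,.05)),key=lambda q:q[1]))
```

```text
210  125 152 117  58  20  21  28  27  24  28  20  16  15  13  12  11  13  13  14  18  27  41  63  81  98  99  90  59  26  13  22  25  30  23  25  27  25  21  25  17  14  17
211   84 110  91  44  23  20  29  26  23  23  22  26  18  15  16  15  10   8  14  14  15  17  33  66  80  83  70  43  19  15  17  13  19  20  16  22  21  19  14  18  14  15
212   70  86  71  39  19  22  24  27  27  26  23  22  16  11   6  12  11  14  12  10  14  20  30  48  55  63  54  28  12  15   4  18  17  20  18  15   1  23   8  12  14   9
213   64  82  59  35  22  27  27  30  24  26  25  15  17   8  14  14  15  15  12  13  10  20  30  37  48  46  39  20  11  17  18  15  14  15  12  12   6  17  15  13  17  18
214   61  77  62  31  16  23  24  27  23  24  26  21  12  14  15  14  11   8  14  14  18  21  34  39  43  40  28  17  16  17  18  30  33  21  19  22  15  16  16   3  12  11
215   51  69  53  34  28  20  23  29  25  23  25  18   5   3  15  11  12  11  16   9  17  24  36  30  44  38  24  21   3  19  24  42  47  37  20  21   9  17  18  17  16  16
216   51  63  55  30  23  22  24  26  23  32  24  23  10   2  
[... 5836 characters left out ...]
  32  39  36  34  40  34  40  34  39  31  33  35  36  33  37  36  35  33  33  33  33  46  89 133 144 119 126 164 164 119 118 148 166 164 162 146 123 142 181
251   40  41  34  39  37  35  36  36  37  33  41  29  39  33  36  36  33  34  35  35  33  34  34  37  44  72  89  96 100 113 136 134 129 164 203 212 218 210 197 166 136 126
0.42 [[[333.9, 243.5], [327.3, 229.0]], [[350.4, 236.7], [344.5, 221.8]]] low [340.5, 247.8]
0.5 [[[336.4, 242.6], [328.2, 229.6]], [[351.8, 233.7], [344.3, 220.2]]] low [342.3, 246.1]
0.59 [[[339.2, 241.7], [329.3, 230.4]], [[353.0, 230.5], [343.7, 218.6]]] low [344.9, 244.3]
0.66 [[[341.5, 240.9], [330.2, 230.9]], [[353.7, 228.0], [343.0, 217.5]]] low [345.7, 242.8]
```

The full-length silhouette edges give a tilt of about 0.6 rad and match the fit. The underside lies within about 3 mm of the view point and the axis error is about 0.07 rad. The other bottles are in place, so I'm handing in.

```bash
python3 -c "
from cell import *
print(job_done())"
```

```text
the job is handed in; nothing more can be done
None
```

Job handed in, verdict not shown: both spares stand home in their cells, and the nozzle bottle is held by its collar about 3 mm from the view point with its axis about 0.07 rad off the lens axis; it took 34 s and one re-grip after it first slipped in the fingers.

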